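# Take a hardness reading on a stone plaque

## Task

First slide the black range slider on the grey readout box along its track until it lines up with the steel index clip on the box's edge. Then lift the hand-held probe out of its wooden stand and hold it with its tip on the scribed cross of the sloping stone plaque, square to the stone's face, pressed so gently that the sprung tip is pushed about half-way in. Leave the slider set and the other things on the bench alone, and finish while still holding the probe in place like that; do not put it down.

Things in the scene. Friction and masses are not known exactly. Their poses are not given: they have to be found in the camera images.
- range_top (a point): Middle of the top of the slider's grip: upright black block, 28 mm (x) by 20 mm (y) by 36 mm tall, pale line along x across its top. It reaches from this point down 36 mm, to 0.5 mm above the readout's top face. It slides along its y axis in a slot with 1.5 N of friction and stays where it is left. Best pinched along y.
- range (a joint): Position of the slider in m: 0 at the -y end of its slot, 0.100 at the +y end; starts near 0.
- index_nib (a point): Point of the steel index clip, 16 mm wide, on the -x edge of the readout's top beside the slot, 19 mm to -x of the slot's line, 2 mm above the top face. Axes as the readout's. The slider is set when its middle is level with this point along y (its pale line points at the nib). The clip is too low to get in the way.
- probe_grip (a point): Middle of the probe's grip. The probe stands upright in its stand; z runs up along it. The grip is a square black block 24 by 24 mm (sides along x and y), 66 mm long (33 mm each way from here), with a 5 mm cap on top. Below it: a round collar 38 mm wide, 6 mm thick; a barrel 20 mm wide, 50 mm long; and a 7 mm thick sprung plunger whose tip is 111 mm below this point when free.
- probe_tip (a point): Tip of the probe's sprung plunger, on the probe's axis.
- plunger (a joint): How far the probe's plunger is pushed in, in m: 0 free, 0.016 all the way in; half-way is 0.008. The spring needs 1 N to start, 3 N half-way and 5 N all the way in.
- probe: The probe itself, loose, 130 to 210 g; origin on its axis at the lower end of the barrel, 89 mm below the middle of the grip; z runs up the probe, towards the grip.
- stand: Wooden stand, fixed, 70 x 70 x 85 mm tall, 25 mm through hole in the middle; origin in the middle of its underside. The probe hangs in the hole, its collar resting on the stand's top, the barrel and the 22 mm of plunger inside, free of the bench. Lift it at least 80 mm straight up to clear the stand.
- spot (a point): Centre of the cross, scribed in a 27 mm ring, on the plaque's top face. z points out of the stone, square to its face; x runs up the slope (away from the robot, more or less) and y across it. The cross lies on the middle line of the face, anywhere up to 60 mm to either side of the plaque's centre.
- plaque: Stone plaque, fixed, 220 mm up the slope by 240 mm across by 40 mm thick, dark honed top and pale sides, propped at 18 degrees (0.314 rad) on wooden battens, low edge towards the robot. Origin on the bench under the middle; z is vertical here. The middle of the top face is 85 mm above it; the highest edge is at 119 mm.
- mallet: Bystander: mason's round iron mallet standing on its head, 84 mm wide, 165 mm tall with its wooden handle; origin in the middle of its underside.
- chisel: Bystander: hand tool with a wooden handle lying on the bench; origin under its middle.
- offcut: Bystander: stone offcut, 90 x 60 x 31 mm, lying on the bench; origin in the middle of its underside.
- readout: Grey readout box, fixed, 130 mm (x) by 210 mm (y) by 30 mm tall, with a dark screen on its +x half; origin in the middle of its underside. The slider's slot runs along its y, 25 mm from its middle towards -x.
Things that resemble listed ones, but are neither listed nor needed, are in the scene too. Several things have the shape of the readout; the one meant has the colours described above. There is more than one size of the stand; the job needs the smaller.

How it is judged:
On the way, in this order (a step that is already met when the one before it is completed fails the run):
1. the range slider stands at the index clip (y of range_top in the frame of index_nib between -0.005 and 0.005 m and velocity of joint range between -0.01 and 0.01 m/s and contact force between the fingers and probe below 0.1 N), for 0.3 s.
2. the probe is lifted clear of its stand in the gripper (contact force between the fingers and probe above 1 N and contact force between probe and stand below 0.05 N and height (world z) of probe_grip above 0.19 m), for 0.1 s.
At the end, for the whole second after the job is handed in: Gripper still holding the probe: tip within 10 mm of the cross, axis within 0.17 rad (10 deg) of square to the face, plunger pushed in 3 to 13 mm with 0.8 to 8 N on the stone, off its stand, at rest; slider within 5 mm of the index (distance between probe_tip and spot below 0.01 m and angle between the z axis of probe and the z axis of spot, either way round below 0.17 rad and value of joint plunger between 0.003 and 0.013 m and contact force between probe and plaque between 0.8 and 8 N and contact force between the fingers and probe above 1 N and contact force between probe and stand below 0.05 N and linear speed of probe below 0.02 m/s and y of range_top in the frame of index_nib between -0.005 and 0.005 m); the arm keeps its last pose, push and grip.
It fails at once if the probe is pressed hard on the stone (more than 15 N) (contact force between probe and plaque above 15 N).
It fails at once if the mallet, the chisel or the offcut is moved by more than 30 mm (distance of any of mallet, chisel, offcut from where it was at the start of the episode above 0.03 m).
It also fails if it takes over 54 s, if anything falls off the work surface, if the arm or the gripper's body presses on something with over 40 N, if the wrist force passes 120 N, or if a joint passes its speed limit or range.

## Robot

A 7-joint arm with a two-finger parallel gripper is mounted at the origin on the work surface. World frame = base frame: x ahead of the robot, y to its left, z up, the work surface at z = 0. Lengths are in m, angles in rad, forces in N, time in s.
With the tool pointing down it reaches from about 0.35 to 0.775 m from the base axis. Payload 3.1 kg.
Tool frame: the origin (TCP) lies at the very end of the fingers, on their centre line; the grasp point (between the pads) lies 19 mm behind it (ctrl.grip_point_offset is the distance from the TCP to the grasp point, in m); z points along the fingers, y is the line along which they close (so a half turn about z gives the same grasp; the last joint's range is limited). The gripper opens to 85 mm and grips with 20 to 120 N. Pads are 22 mm wide; open, the fingers measure 114 mm over their backs; the gripper's body (76 mm by 85 mm) begins 54 mm behind the grasp point. The pads swing forward as they close: fully open they stand 13 mm farther back than shut.
Start: joints at [-1.174, 0.311, 0.014, 1.512, -0.004, 1.319, -0.027], TCP at [0.234, 0.498, 0.231] pointing down, gripper open.
Joint ranges: [-2.7, 2.7], [-0.3, 1.91], [-1.27, 1.3], [0.12, 2.57], [-1.44, 4.58], [0.2, 2.03], [-3.05, 3.05]. Speed limits (rad/s): [2.79, 2.79, 3.14, 3.14, 3.14, 3.14, 3.14].

## Interface

Orientations are given as a unit quaternion [x, y, z, w].
In Python, from workcell import ctrl gives the robot as it stands.
- The arm moves only by the shell command python3 -m pendant 'ROWS' [FORCE]. ROWS is a JSON object of lists of equal length, an entry for each row: "xyz": the shift along the tool's x, y, z as a fraction of full scale, a list of three; "rot": the turn, a rotation vector about the tool's x, y, z as a fraction of full scale, a list of three; "jaw": the gripper command: -1 is shut, 1 is fully open, values between are in proportion. In form: {"xyz": [[tx, ty, tz], ...], "rot": [[ax, ay, az], ...], "jaw": [jaw, ...]}. A call has exactly 8 rows; each row is the pose to reach, as a shift and turn from the pose commanded when the call began, along the tool's axes at that moment, turning the shorter way round; what a row does not reach only later rows make up. Full scale, the value 1, is 0.2 m for a shift and 180 degrees for a turn. A row lasts 1/10 s, in which the tool goes at most 50 mm and 8.59 degrees, less where a joint would pass 70% of its speed; a pose out of reach is approached as far as the arm can. A call with a number of a shift or a turn outside -1 to 1 is refused whole. A call with a gripper value outside its range is refused whole. The fingers move at their own pace and stop on an object; FORCE is the grip in N (left out, the last holds). Time passes only in rows, so rows that repeat a pose let the fingers close, or fill a call up. It gives the time, the measured TCP pose, the force, the opening and the grip force at its end, in the units of the state.
- ctrl.get_state(): the state, without advancing time (a new reading comes with each control period).
- ctrl.get_image(name): name is "scene" or "side" or "wrist"; returns the picture (480x640x3 uint8, red, green, blue); there is no depth.
- ctrl.camera_info(name): a dict with "mtx" (3x3 intrinsics, pixels), "pose" (4x4, takes a point from camera to world coordinates); the wrist camera has in their place "mount" (4x4, takes a point from camera to tool coordinates, whose origin is the TCP and whose axes are the flange's). Camera axes: x right, y down, z forward; pixel columns grow to the right and rows downward; lengths in m; the calibration is good to about 2 mm. A picture is of the moment at which its call begins: read the wrist's pose just before it. camera_info takes no time and is no camera call.
- ctrl.finish_job(): hands the job in; it is judged then, once.
The state is a dict: "clock": time; "joint_positions": joint angles; "qd": joint speeds; "tau": joint torques, N m; "ee_pos": TCP position; "tcp_rot": TCP orientation; "contact_force": force on the tool from outside, world axes, zero at the start; "ft_torque": the same for the moment, N m; "finger_gap": finger opening in m; "grip_force": force on a finger pad.
Only numpy, scipy, OpenCV 4.12 (cv2) and the standard library are available. Lean on these libraries where they do the work, as an engineer would, in place of code of your own. Each camera call takes 0.05 s, during which the arm holds its last target. There are 200 camera calls.

## Working session

There is one attempt and no reset: what is moved stays moved. The work goes in short steps, Python scripts to look and compute and a shell command to move; the robot and the scene stay as the last step left them, time stands still between calls to the robot, and variables do not carry over. Pictures are saved under pics/ and viewed, at most 11 in all, crops included, and the job is handed in when it is done.

```bash
mkdir -p pics; ls
python3 - <<'E'
from workcell import ctrl
import cv2,numpy as np
np.set_printoptions(precision=4,suppress=True)
s=ctrl.get_state();print(s)
for n in("scene","side"):
    cv2.imwrite(f"pics/{n}0.png",ctrl.get_image(n)[...,::-1]);i=ctrl.camera_info(n);print(n,i)
print(ctrl.camera_info("wrist"))
E
```

```text
pics
{'clock': 0.0, 'joint_positions': array([-1.1737,  0.3117,  0.014 ,  1.513 , -0.0044,  1.3192, -0.0272]), 'qd': array([-0.0015,  0.0007,  0.0004, -0.0003, -0.0003,  0.0011, -0.0016]), 'tau': array([  0.0001, -37.9914,   0.1462, -23.0595,   0.0122,   0.0136,
        -0.    ]), 'ee_pos': array([0.2334, 0.4972, 0.2302]), 'tcp_rot': array([ 0.2176,  0.976 , -0.0011, -0.0002]), 'contact_force': array([-0.2382, -0.3964,  0.0386]), 'ft_torque': array([ 0.0602, -0.0132,  0.0504]), 'grip_force': 0.0, 'finger_gap': 0.08500979376155889}
scene {'mtx': array([[469.8136,   0.    , 322.34  ],
       [  0.    , 469.8136, 234.2393],
       [  0.    ,   0.    ,   1.    ]]), 'pose': array([[-0.1003,  0.603 , -0.7914,  1.4237],
       [ 0.9948,  0.046 , -0.0911,  0.0679],
       [-0.0185, -0.7964, -0.6044,  0.7791],
       [ 0.    ,  0.    ,  0.    ,  1.    ]])}
side {'mtx': array([[519.2403,   0.    , 312.3767],
       [  0.    , 519.2403, 241.1807],
       [  0.    ,   0.    ,   1.    ]]), 'pose': array([[ 0.9156, -0.2747,  0.2937,  0.2099],
       [-0.402 , -0.606 ,  0.6864, -0.8367],
       [-0.0106, -0.7465, -0.6653,  0.8688],
       [ 0.    ,  0.    ,  0.    ,  1.    ]])}
{'mtx': array([[354.4441,   0.    , 313.9913],
       [  0.    , 354.4441, 234.9935],
       [  0.    ,   0.    ,   1.    ]]), 'mount': array([[-0.0007, -0.9658, -0.2594,  0.0644],
       [ 1.    , -0.0005, -0.0009,  0.0005],
       [ 0.0007, -0.2594,  0.9658, -0.1415],
       [ 0.    ,  0.    ,  0.    ,  1.    ]])}
```

View pics/scene0.png

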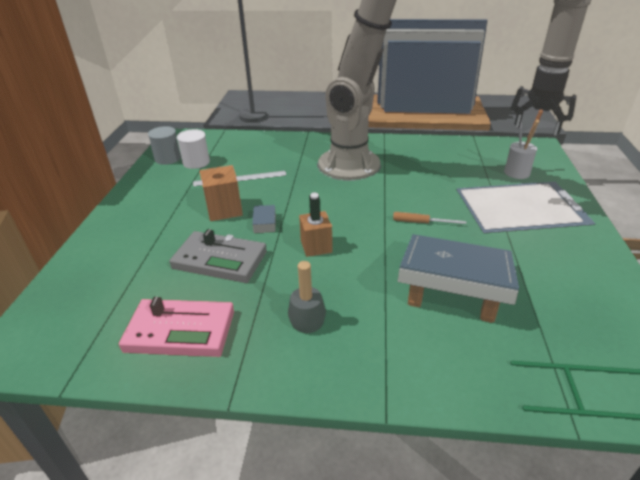

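View pics/side0.png

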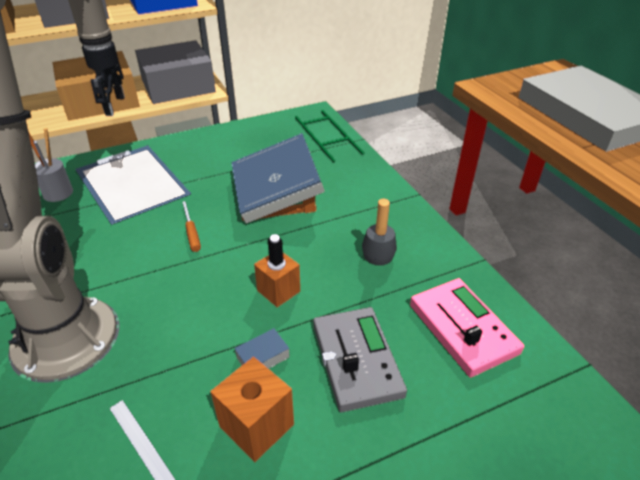

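The grey readout is at scene (220,255) / side (360,358); the pink one at scene (180,327) is a decoy. The small stand with the probe is at scene (316,230) / side (277,275), and the big empty stand at scene (221,193) is a decoy. The plaque cross is near scene (445,254) / side (277,178). I'll enlarge these to confirm.

Run:
```python
import cv2,numpy as np
a=cv2.imread("pics/scene0.png");b=cv2.imread("pics/side0.png")
def c(im,x,y,w,h,k):
    o=cv2.resize(im[y:y+h,x:x+w],None,fx=k,fy=k,interpolation=cv2.INTER_CUBIC)
    for i in range(0,w,10):
        cv2.line(o,(i*k,0),(i*k,8 if (x+i)%50 else 20),(0,255,255),1)
    for j in range(0,h,10):
        cv2.line(o,(0,j*k),(8 if (y+j)%50 else 20,j*k),(0,255,255),1)
    return o
# left scene readout 100x60 ,k4 ; 
top=np.hstack([c(a,170,225,100,60,4),c(b,230,135,100,60,4)])
bot=np.hstack([c(b,310,300,100,90,4),c(a,290,190,50,90,4),c(b,250,230,50,90,4)])
cv2.imwrite("pics/m1.png",np.vstack([top,bot]))
```

```text
(no output)
```

View pics/m1.png

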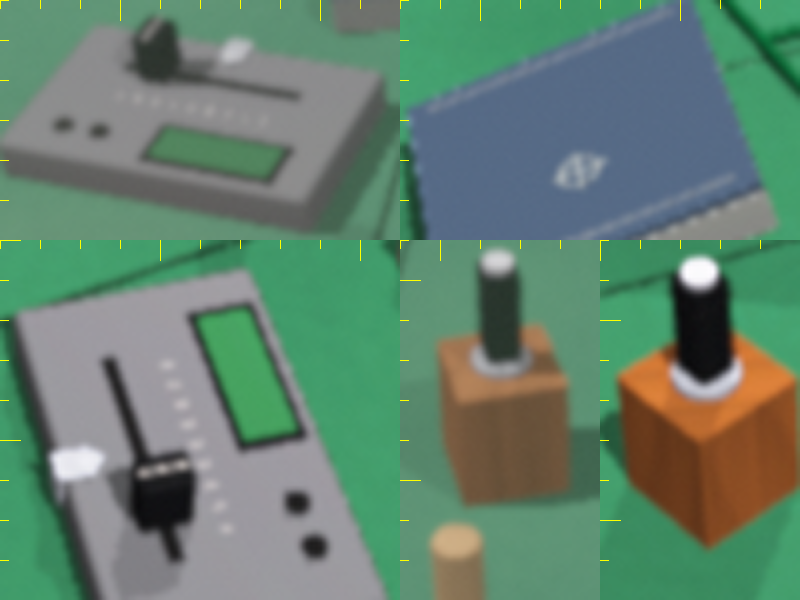

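Confirmed: the grey box has the black slider and the steel clip, and the small stand holds the probe. Now I'll compute positions.

```bash
cat > h.py <<'E'
from workcell import ctrl
import cv2,numpy as np
from scipy.spatial.transform import Rotation as R
np.set_printoptions(precision=4,suppress=True)
def cam(n,st=None):
    i=ctrl.camera_info(n);K=np.array(i["mtx"])
    if n!="wrist": return K,np.array(i["pose"])
    st=st or ctrl.get_state();T=np.eye(4);T[:3,:3]=R.from_quat(st["tcp_rot"]).as_matrix();T[:3,3]=st["ee_pos"]
    return K,T@np.array(i["mount"])
def ray(c,uv):
    K,P=c;d=P[:3,:3]@np.linalg.solve(K,[*uv,1]);return P[:3,3],d/np.linalg.norm(d)
def onz(c,uv,z):
    o,d=ray(c,uv);return o+d*(z-o[2])/d[2]
def tri(*l):
    A=0;b=0
    for c,uv in l:
        o,d=ray(c,uv);M=np.eye(3)-np.outer(d,d);A=A+M;b=b+M@o
    return np.linalg.solve(A,b)
def proj(c,p):
    K,P=c;q=K@(P[:3,:3].T@(np.array(p)-P[:3,3]));return q[:2]/q[2]
def go(p,Rm):
    "shift(fraction of 0.2m, tool axes) and rot (fraction of 180deg) from current pose"
    s=ctrl.get_state();R0=R.from_quat(s["tcp_rot"])
    return R0.inv().apply(np.array(p)-s["ee_pos"])/.2,(R0.inv()*R.from_matrix(Rm)).as_rotvec()/np.pi
E
python3 - <<'E'
from h import *
a=cam("scene");b=cam("side")
print("slider top",tri((a,(208,232)),(b,(351.2,357))), onz(b,(351.2,357),.0665),onz(a,(208,232),.0665))
print("nib",tri((a,(225.5,239.5)),(b,(335.5,355.3))),onz(b,(335.5,355.3),.032),onz(a,(225.5,239.5),.032))
print("box",*[onz(a,u,.03) for u in[(193.75,231.25),(265.75,243.75),(245,276.25),(170,262)]],onz(b,(313.75,318.75),.03),onz(b,(371.25,307.5),.03))
print("slot side",onz(b,(337.5,330),.03),onz(b,(354,440-0),.03), onz(b,(354.5,439.5),.03))
print("cap",tri((a,(314.25,194.25)),(b,(274.75,237.5))),"collar",onz(a,(315,220),.09),onz(b,(276.5,265),.09))
print("stand a",*[onz(a,u,.085) for u in[(299.5,215.5),(325.75,211.75),(332,225),(304.5,230.75)]])
print("stand b",*[onz(b,u,.085) for u in[(255,265),(275.5,280.5),(299.2,264.5)]])
print("spot",tri((a,(445,254)),(b,(275,177.5))))
print("plaque b corners", )
E
```

```text
slider top [ 0.5005 -0.3324  0.0639] [ 0.4998 -0.3345  0.0665] [ 0.5034 -0.3307  0.0665]
nib [ 0.4864 -0.2954  0.0308] [ 0.4863 -0.2969  0.032 ] [ 0.4873 -0.2944  0.032 ]
box [ 0.4559 -0.3905  0.03  ] [ 0.4943 -0.1865  0.03  ] [ 0.6207 -0.2114  0.03  ] [ 0.5843 -0.409   0.03  ] [ 0.4853 -0.1945  0.03  ] [ 0.6089 -0.2164  0.03  ]
slot side [ 0.5175 -0.2413  0.03  ] [ 0.4407 -0.4647  0.03  ] [ 0.4418 -0.4643  0.03  ]
cap [ 0.4558 -0.0621  0.1608] collar [ 0.4635 -0.0604  0.09  ] [ 0.4527 -0.0718  0.09  ]
stand a [ 0.4396 -0.1036  0.085 ] [ 0.4176 -0.0376  0.085 ] [ 0.4749 -0.0164  0.085 ] [ 0.504  -0.0821  0.085 ]
stand b [ 0.4118 -0.0477  0.085 ] [ 0.4359 -0.1094  0.085 ] [ 0.4995 -0.0856  0.085 ]
spot [0.5684 0.2507 0.0827]
plaque b corners
```

Readout yaw is about -10.4°, and the slider and nib positions are self-consistent (x offset -20 mm against 19 expected). Moving above the slider.

```bash
python3 -m pendant '{"xyz":[[-0.3,-0.3,-0.15],[-0.5,-0.5,-0.15],[-0.7,-0.7,-0.15],[-0.9,-0.9,-0.15],[-1,-1,-0.15],[-1,-1,-0.15],[-1,-1,-0.15],[-1,-1,-0.15]],"rot":[[0,0,0],[0,0,0],[0,0,0],[0,0,0],[0,0,0],[0,0,0],[0,0,0],[0,0,0]],"jaw":[1,1,1,1,1,1,1,1]}'
python3 -m pendant '{"xyz":[[-0.2,-0.2,0],[-0.4,-0.4,0],[-0.6,-0.6,0],[-0.8,-0.8,0],[-1,-1,0],[-1,-1,0],[-1,-1,0],[-1,-1,0]],"rot":[[0,0,0],[0,0,0],[0,0,0],[0,0,0],[0,0,0],[0,0,0],[0,0,0],[0,0,0]],"jaw":[1,1,1,1,1,1,1,1]}'
python3 - <<'E'
from h import *
th=np.radians(10.4);y=np.array([np.sin(th),np.cos(th),0]);z=np.array([0,0,-1]);M=np.c_[np.cross(y,z),y,z]
print(go([.500,-.333,.2],M))
E
```

```text
clock: 0.9
ee_pos: [0.3297, 0.2313, 0.2612]
tcp_rot: [0.219, 0.976, 0.0, -0.0]
contact_force: [-0.4, 1.2, 0.4]
finger_gap: 0.0854
grip_force: 0.0
clock: 1.7
ee_pos: [0.4261, -0.0328, 0.2609]
tcp_rot: [0.217, 0.976, 0.0, -0.001]
contact_force: [0.1, 0.2, 0.1]
finger_gap: 0.0852
grip_force: 0.0
(array([-0.9714, -1.2029,  0.3035]), array([ 0.    , -0.0003, -0.0816]))
```

```bash
python3 -m pendant '{"xyz":[[-0.2,-0.2,0],[-0.4,-0.4,0.1],[-0.6,-0.6,0.2],[-0.8,-0.8,0.3],[-0.97,-1,0.3],[-0.97,-1,0.3],[-0.97,-1,0.3],[-0.97,-1,0.3]],"rot":[[0,0,0],[0,0,-0.03],[0,0,-0.06],[0,0,-0.082],[0,0,-0.082],[0,0,-0.082],[0,0,-0.082],[0,0,-0.082]],"jaw":[1,1,1,1,1,1,1,1]}'
python3 - <<'E'
from h import *
c=cam("wrist");im=ctrl.get_image("wrist")[...,::-1];np.savez("w1.npz",K=c[0],P=c[1])
cv2.imwrite("pics/w1.png",im)
print(proj(c,[.5,-.333,.0665]),proj(c,[.487,-.296,.032]),proj(c,[.456,-.062,.16]))
E
```

```text
clock: 2.5
ee_pos: [0.5173, -0.2955, 0.1997]
tcp_rot: [0.089, 0.996, 0.001, -0.001]
contact_force: [-0.3, 1.0, -0.8]
finger_gap: 0.0856
grip_force: 0.0
[262.9982 211.1839] [306.8959 181.5582] [781.6094  56.3378]
```

View pics/w1.png

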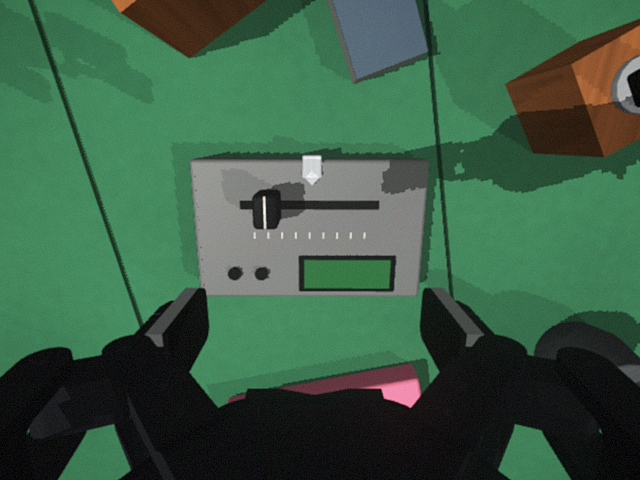

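Wrist view: the grey box is aligned with the tool. The slider's pale line is centred at (264.5,211) and the clip's nib is at (312,185).

Run:
```python
from h import *
w=np.load("w1.npz");c=(w["K"],w["P"])
p=onz(c,(264.5,211),.0665);n=onz(c,(312,185),.032)
sl=[onz(c,u,.03) for u in((240,205),(379,205))];d=sl[1]-sl[0]
e=[onz(c,u,.03) for u in((192,160.5),(428,160))];f=e[1]-e[0]
print(p,n,np.degrees(np.arctan2(d[0],d[1])),np.linalg.norm(d),np.degrees(np.arctan2(f[0],f[1])),np.linalg.norm(f))
y=f/np.linalg.norm(f);print("dist",(n-p)@y, "x off",np.cross(y,[0,0,1])@(n-p))
z=np.array([0,0,-1]);M=np.c_[np.cross(y,z),y,z]
print(go([*p[:2],.045],M),go([*p[:2],.10],M))
```

```text
[ 0.5001 -0.3318  0.0665] [ 0.4907 -0.2922  0.032 ] 10.322014518447505 0.12355735119992504 10.193155629083872 0.20311966841759616
dist 0.03734793659183187 x off -0.016207986998444623
(array([ 0.0531, -0.2023,  0.7761]), array([ 0.0009, -0.0004,  0.0002])) (array([ 0.0535, -0.2015,  0.5011]), array([ 0.0009, -0.0004,  0.0002]))
```

```bash
python3 -m pendant '{"xyz":[[0.05,-0.2,0.2],[0.05,-0.2,0.4],[0.05,-0.2,0.6],[0.05,-0.2,0.7],[0.05,-0.2,0.8],[0.05,-0.2,0.81],[0.05,-0.2,0.81],[0.05,-0.2,0.81]],"rot":[[0,0,0],[0,0,0],[0,0,0],[0,0,0],[0,0,0],[0,0,0],[0,0,0],[0,0,0]],"jaw":[0.5,0,0,0,0,0,0,0]}' 20
python3 -m pendant '{"xyz":[[0,0,0],[0,0,0],[0,0,0],[0,0,0],[0,0,0],[0,0,0],[0,0,0],[0,0,0]],"rot":[[0,0,0],[0,0,0],[0,0,0],[0,0,0],[0,0,0],[0,0,0],[0,0,0],[0,0,0]],"jaw":[-1,-1,-1,-1,-1,-1,-1,-1]}' 20
```

```text
clock: 3.35
ee_pos: [0.5012, -0.3345, 0.041]
tcp_rot: [0.089, 0.996, -0.0, 0.002]
contact_force: [0.1, -0.5, -0.1]
finger_gap: 0.0429
grip_force: 0.0
clock: 4.15
ee_pos: [0.5005, -0.3355, 0.0408]
tcp_rot: [0.09, 0.996, -0.0, 0.001]
contact_force: [-0.3, 1.6, 6.3]
finger_gap: 0.0196
grip_force: 23.7
```

```bash
python3 -m pendant '{"xyz":[[0,0.03,0],[0,0.06,0],[0,0.1,0],[0,0.14,0],[0,0.17,0],[0,0.19,0],[0,0.19,0],[0,0.19,0]],"rot":[[0,0,0],[0,0,0],[0,0,0],[0,0,0],[0,0,0],[0,0,0],[0,0,0],[0,0,0]],"jaw":[-1,-1,-1,-1,-1,-1,-1,-1]}' 20
python3 - <<'E'
from h import *
c=cam("wrist");im=ctrl.get_image("wrist")[...,::-1];np.savez("w2.npz",K=c[0],P=c[1])
s=ctrl.get_image("side")[300:400,300:420,::-1];cv2.imwrite("pics/s2.png",cv2.resize(s,None,fx=2.5,fy=2.5))
a=im[60:360,170:470];b=cv2.resize(s,None,fx=3,fy=3,interpolation=cv2.INTER_CUBIC)
cv2.imwrite("pics/w2.png",np.hstack([a,b]))
E
```

```text
clock: 4.95
ee_pos: [0.5074, -0.2979, 0.0408]
tcp_rot: [0.09, 0.996, -0.0, 0.001]
contact_force: [-1.6, 0.2, 8.1]
finger_gap: 0.0195
grip_force: 24.0
```

View pics/w2.png

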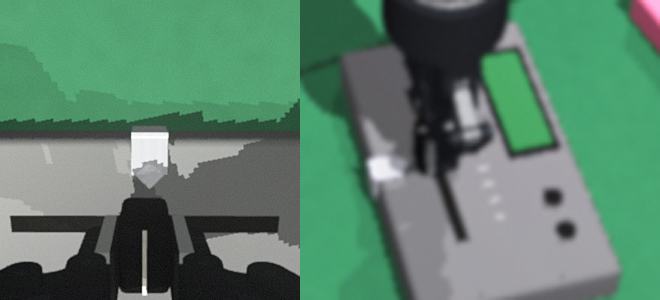

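The nib is at wrist (320,248) and the pale line at 314.5, so the slider is about 2.4 mm short. I'll nudge it +2.4 mm, release and back off.

```bash
python3 -m pendant '{"xyz":[[0,0.006,0],[0,0.012,0],[0,0.012,0],[0,0.012,0],[0,0.012,0],[0,0.012,0],[0,0.012,0],[0,0.012,0]],"rot":[[0,0,0],[0,0,0],[0,0,0],[0,0,0],[0,0,0],[0,0,0],[0,0,0],[0,0,0]],"jaw":[-1,-1,-1,-1,-1,-1,-1,-1]}' 20
python3 -m pendant '{"xyz":[[0,0,0],[0,0,0],[0,0,0],[0,0,-0.1],[0,0,-0.3],[0,0,-0.5],[0,0,-0.7],[0,0,-0.8]],"rot":[[0,0,0],[0,0,0],[0,0,0],[0,0,0],[0,0,0],[0,0,0],[0,0,0],[0,0,0]],"jaw":[0,0.3,0.3,0.3,0.3,0.5,1,1]}' 20
python3 -m pendant '{"xyz":[[0,0,0],[0,0,0],[0,0,0],[0,0,0],[0,0,0],[0,0,0],[0,0,0],[0,0,0]],"rot":[[0,0,0],[0,0,0],[0,0,0],[0,0,0],[0,0,0],[0,0,0],[0,0,0],[0,0,0]],"jaw":[1,1,1,1,1,1,1,1]}'
python3 - <<'E'
from h import *
c=cam("wrist");im=ctrl.get_image("wrist")[...,::-1];np.savez("w3.npz",K=c[0],P=c[1])
cv2.imwrite("pics/w3.png",cv2.resize(im[140:320,190:440],None,fx=3,fy=3,interpolation=cv2.INTER_CUBIC))
E
```

```text
clock: 5.85
ee_pos: [0.5077, -0.2965, 0.0408]
tcp_rot: [0.091, 0.996, -0.001, 0.001]
contact_force: [-0.6, -0.7, 6.5]
finger_gap: 0.0193
grip_force: 23.8
clock: 6.65
ee_pos: [0.5078, -0.2964, 0.2029]
tcp_rot: [0.09, 0.996, -0.001, 0.002]
contact_force: [0.8, 0.4, -0.1]
finger_gap: 0.0856
grip_force: 0.0
clock: 7.45
ee_pos: [0.5067, -0.2954, 0.1992]
tcp_rot: [0.09, 0.996, -0.0, -0.0]
contact_force: [0.1, 0.3, -0.5]
finger_gap: 0.0853
grip_force: 0.0
```

View pics/w3.png

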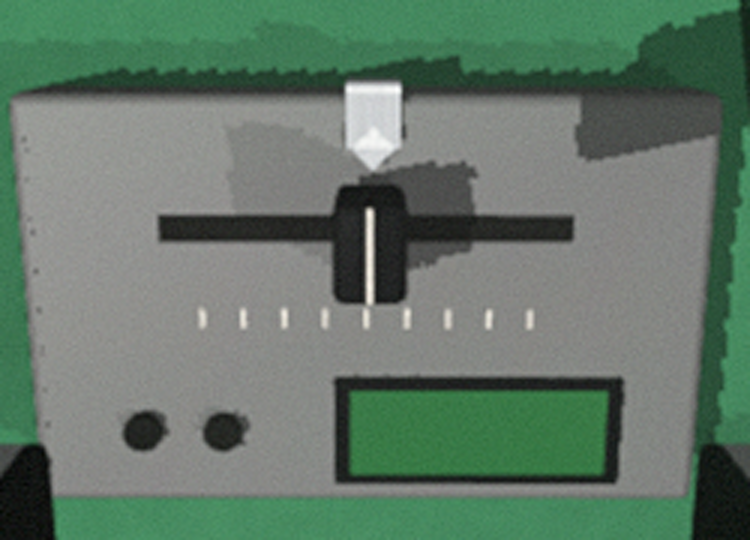

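The slider is set: nib at 373 and line at 370 in the crop, which is under 1 mm. Next is the probe.

```bash
python3 -m pendant '{"xyz":[[0,0,-0.3],[0.1,0.2,-0.3],[0.2,0.4,-0.3],[0.3,0.6,-0.3],[0.4,0.8,-0.3],[0.46,1,-0.3],[0.46,1,-0.3],[0.46,1,-0.3]],"rot":[[0,0,0],[0,0,-0.04],[0,0,-0.08],[0,0,-0.12],[0,0,-0.165],[0,0,-0.165],[0,0,-0.165],[0,0,-0.165]],"jaw":[1,1,1,1,1,1,1,1]}'
python3 - <<'E'
from h import *
c=cam("wrist");im=ctrl.get_image("wrist")[...,::-1];np.savez("w4.npz",K=c[0],P=c[1])
cv2.imwrite("pics/w4.png",cv2.resize(im[100:340,180:480],None,fx=2.5,fy=2.5,interpolation=cv2.INTER_CUBIC))
print(proj(c,[.456,-.062,.16]))
E
```

```text
clock: 8.3
ee_pos: [0.4523, -0.0811, 0.2596]
tcp_rot: [-0.169, 0.986, -0.0, 0.0]
contact_force: [0.3, -0.5, 0.5]
finger_gap: 0.0853
grip_force: 0.0
[338.5106 247.8797]
```

View pics/w4.png

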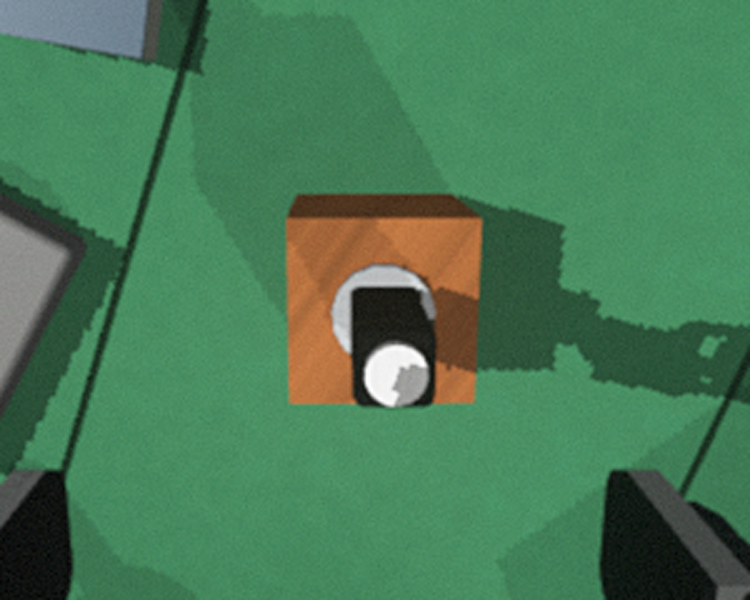

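The stand and grip are aligned with the tool. The cap centre is at (338.8,250.4), and the stand-top centre is at about (333.6,224).

Run:
```python
from h import *
w=np.load("w4.npz");c=(w["K"],w["P"])
p=onz(c,(338.8,250.4),.162);print(p)
K=[(287,217),(482,217),(476,404),(289,404)];q=[onz(c,(180+u/2.5,100+v/2.5),.085) for u,v in K]
m=np.mean(q,0);f=q[1]-q[0]+q[2]-q[3];print("stand",m,np.linalg.norm(f)/2,np.degrees(np.arctan2(f[1],f[0])))
s=ctrl.get_state();M=R.from_quat(s["tcp_rot"]).as_matrix();print(M)
t=np.array([*((p+m)/2)[:2],.105]);print(go(t,M))
```

```text
[ 0.4571 -0.0615  0.162 ]
stand [ 0.4573 -0.0613  0.085 ] 0.06997102341503862 109.46718403793695
[[-0.9437 -0.3307  0.0007]
 [-0.3307  0.9437 -0.0007]
 [-0.0004 -0.0008 -1.    ]]
(array([-0.0579,  0.0932,  0.7728]), array([ 0., -0.,  0.]))
```

```bash
python3 -m pendant '{"xyz":[[-0.058,0.093,0.1],[-0.058,0.093,0.2],[-0.058,0.093,0.35],[-0.058,0.093,0.5],[-0.058,0.093,0.65],[-0.058,0.093,0.77],[-0.058,0.093,0.77],[-0.058,0.093,0.77]],"rot":[[0,0,0],[0,0,0],[0,0,0],[0,0,0],[0,0,0],[0,0,0],[0,0,0],[0,0,0]],"jaw":[1,1,1,0.5,0.3,0.2,0.2,0.2]}'
python3 -m pendant '{"xyz":[[0,0,0],[0,0,0],[0,0,0],[0,0,0],[0,0,0],[0,0,0],[0,0,0],[0,0,0]],"rot":[[0,0,0],[0,0,0],[0,0,0],[0,0,0],[0,0,0],[0,0,0],[0,0,0],[0,0,0]],"jaw":[-1,-1,-1,-1,-1,-1,-1,-1]}' 50
python3 -m pendant '{"xyz":[[0,0,-0.05],[0,0,-0.1],[0,0,-0.2],[0,0,-0.3],[0,0,-0.4],[0,0,-0.5],[0,0,-0.6],[0,0,-0.7]],"rot":[[0,0,0],[0,0,0],[0,0,0],[0,0,0],[0,0,0],[0,0,0],[0,0,0],[0,0,0]],"jaw":[-1,-1,-1,-1,-1,-1,-1,-1]}' 50
python3 - <<'E'
from h import *
a=cam("scene");im=ctrl.get_image("scene")[...,::-1];b=ctrl.get_image("side")[...,::-1]
k=lambda i,x,y,w,h,f:cv2.resize(i[y:y+h,x:x+w],None,fx=f,fy=f,interpolation=cv2.INTER_CUBIC)
cv2.imwrite("pics/s4.png",np.vstack([np.hstack([k(im,270,130,100,100,3),k(b,240,150,100,100,3)]),np.hstack([k(im,395,230,130,80,300/130)[:185],k(b,225,130,100,95,3)[:185]])]))
cv2.imwrite("pics/scene4.png",im);cv2.imwrite("pics/side4.png",b)
E
```

```text
clock: 9.15
ee_pos: [0.4573, -0.0624, 0.1056]
tcp_rot: [-0.166, 0.986, -0.001, -0.0]
contact_force: [0.0, 0.3, 1.3]
finger_gap: 0.051
grip_force: 0.0
clock: 9.95
ee_pos: [0.4585, -0.061, 0.1069]
tcp_rot: [-0.168, 0.986, -0.0, 0.002]
contact_force: [-0.9, -0.6, 6.2]
finger_gap: 0.0235
grip_force: 49.7
clock: 10.75
ee_pos: [0.4565, -0.0607, 0.2465]
tcp_rot: [-0.168, 0.986, 0.0, -0.0]
contact_force: [0.0, -0.3, -1.7]
finger_gap: 0.0238
grip_force: 49.6
```

View pics/s4.png

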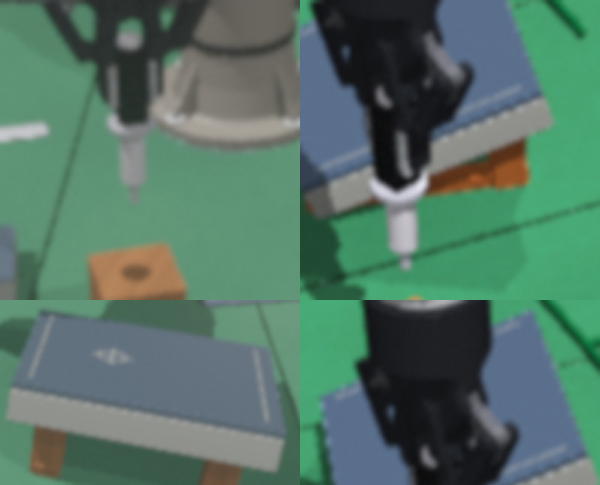

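The probe is lifted and hanging straight. Tip at scene (315,196.7) / side (275.3,239); cross at scene (443,254.3) / side (275,177.5).

Run:
```python
from h import *
a=cam("scene");b=cam("side");s=ctrl.get_state()
print("tip",tri((a,(315,196.7)),(b,(275.3,239))),s["ee_pos"])
f=lambda u,v:(395+u/2.308,230+(v-300)/2.308)
H=[onz(a,f(*p),.119) for p in((14,388),(283,437))];L=[onz(a,f(*p),.051) for p in((43,313),(266,350))]
for e in(H,L):
    d=e[1]-e[0];print(e,np.linalg.norm(d),np.degrees(np.arctan2(-d[0],d[1])))
print("centre",np.mean(H+L,0)); spot=tri((a,(443.1,254.3)),(b,(275,177.5)));print("spot",spot,onz(a,(443.1,254.3),.085),onz(b,(275,177.5),.085))
d=np.mean(H,0)-np.mean(L,0);print("slope dir",d,np.linalg.norm(d),np.degrees(np.arctan2(d[1],d[0])))
```

```text
tip [ 0.4573 -0.0602  0.1547] [ 0.4589 -0.0611  0.2483]
[array([0.6645, 0.1463, 0.119 ]), array([0.7104, 0.3746, 0.119 ])] 0.23289934212253682 -11.355964369782628
[array([0.4585, 0.19  , 0.051 ]), array([0.505 , 0.4182, 0.051 ])] 0.2328501124910312 -11.530946214117566
centre [0.5846 0.2823 0.085 ]
spot [0.5684 0.2474 0.0831] [0.5695 0.2477 0.085 ] [0.5676 0.2435 0.085 ]
slope dir [ 0.2057 -0.0437  0.068 ] 0.22101314516375434 -11.980589220123884
```

```bash
cat >> h.py <<'E'
def face(psi):
    p=np.radians(psi);t=np.radians(18);up=np.array([np.cos(p)*np.cos(t),np.sin(p)*np.cos(t),np.sin(t)]);y=np.array([-np.sin(p),np.cos(p),0]);n=np.cross(up,y)
    return up,y,n,np.c_[-up,y,-n]
E
python3 - <<'E'
from h import *
print(ctrl.get_state()["joint_positions"])
up,y,n,M=face(-11.7);spot=np.array([.568,.247,.085])
print(n,go(spot+n*(.092+.05),M),"half",go([.51,.1,.25],M))
E
```

```text
[-0.4036  0.121   0.5584  1.726  -0.0674  1.3071  2.0769]
[-0.3026  0.0627  0.9511] (array([-0.8359,  1.3863,  0.1436]), array([ 0.027 , -0.0955,  0.1709])) half (array([-0.5078,  0.6753, -0.0067]), array([ 0.027 , -0.0955,  0.1709]))
```

```bash
python3 -m pendant '{"xyz":[[-0.1,0.1,0],[-0.2,0.2,0],[-0.3,0.3,0],[-0.4,0.45,0],[-0.5,0.6,0],[-0.5,0.7,0],[-0.5,0.7,0],[-0.5,0.7,0]],"rot":[[0,0,0],[0.01,-0.03,0.04],[0.02,-0.06,0.09],[0.02,-0.08,0.13],[0.027,-0.095,0.17],[0.027,-0.095,0.17],[0.027,-0.095,0.17],[0.027,-0.095,0.17]],"jaw":[-1,-1,-1,-1,-1,-1,-1,-1]}' 50
python3 - <<'E'
from h import *
up,y,n,M=face(-11.7);spot=np.array([.568,.247,.085])
print(go(spot+n*(.092+.05)+.0*up,M))
c=cam("wrist");print(ctrl.get_state()["joint_positions"])
s=ctrl.get_state();tip=np.array(s["ee_pos"])+R.from_quat(s["tcp_rot"]).apply([0,0,.092]);print(tip,proj(c,tip))
E
```

```text
clock: 11.65
ee_pos: [0.5036, 0.1054, 0.2439]
tcp_rot: [0.097, 0.984, -0.017, 0.15]
contact_force: [0.1, 0.9, -1.3]
finger_gap: 0.0235
grip_force: 49.9
(array([0.0755, 0.7595, 0.0977]), array([-0.0007, -0.0033,  0.0023]))
[-0.7263  0.0328  0.3856  1.8586  0.1736  0.9993  0.9556]
[0.5305 0.0996 0.1561] [314.0579 237.9054]
```

```bash
python3 -m pendant '{"xyz":[[0,0.15,0],[0.02,0.3,0],[0.04,0.45,0.05],[0.06,0.6,0.1],[0.075,0.7,0.1],[0.075,0.76,0.1],[0.075,0.76,0.1],[0.075,0.76,0.1]],"rot":[[0,0,0],[0,-0.003,0.002],[0,-0.003,0.002],[0,-0.003,0.002],[0,-0.003,0.002],[0,-0.003,0.002],[0,-0.003,0.002],[0,-0.003,0.002]],"jaw":[-1,-1,-1,-1,-1,-1,-1,-1]}' 50
python3 - <<'E'
from h import *
s=ctrl.get_state();c=cam("wrist",s);im=ctrl.get_image("wrist")[...,::-1];np.savez("w5.npz",K=c[0],P=c[1])
cv2.imwrite("pics/w5.png",im)
tip=np.array(s["ee_pos"])+R.from_quat(s["tcp_rot"]).apply([0,0,.092]);print(tip,proj(c,tip),proj(c,[.568,.247,.085]))
E
```

```text
clock: 12.45
ee_pos: [0.528, 0.2528, 0.2215]
tcp_rot: [0.103, 0.982, -0.017, 0.157]
contact_force: [0.6, -1.0, -2.5]
finger_gap: 0.0237
grip_force: 49.8
[0.556  0.2467 0.134 ] [314.0419 237.9327] [317.6314 216.6158]
```

View pics/w5.png

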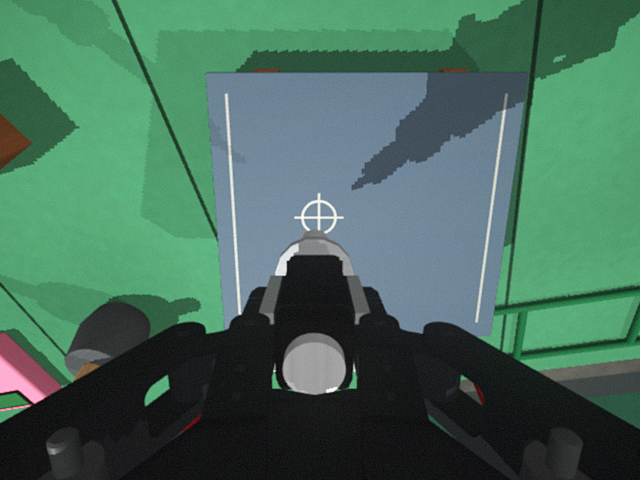

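The cross is at (319,217), with 317.6,216.6 predicted, and the plaque edges are square in view. Working out the descent.

Run:
```python
from h import *
w=np.load("w5.npz");c=(w["K"],w["P"]);sp=onz(c,(319,217),.085);print(sp)
up,y,n,M=face(-11.7)
for h in(.107,.084):print(go(sp+n*h,M))
```

```text
[0.5686 0.248  0.085 ]
(array([0.0186, 0.0198, 0.1772]), array([-0.0011,  0.0007, -0.0018]))
(array([0.0188, 0.0202, 0.2922]), array([-0.0011,  0.0007, -0.0018]))
```

```bash
python3 -m pendant '{"xyz":[[0.01,0.01,0.05],[0.015,0.02,0.09],[0.015,0.02,0.13],[0.015,0.02,0.16],[0.015,0.02,0.175],[0.015,0.02,0.175],[0.015,0.02,0.175],[0.015,0.02,0.175]],"rot":[[0,0,0],[0,0,0],[0,0,0],[0,0,0],[0,0,0],[0,0,0],[0,0,0],[0,0,0]],"jaw":[-1,-1,-1,-1,-1,-1,-1,-1]}' 50
python3 - <<'E'
from h import *
s=ctrl.get_state();c=cam("wrist",s);im=ctrl.get_image("wrist")[...,::-1];np.savez("w6.npz",K=c[0],P=c[1])
b=ctrl.get_image("side")[...,::-1];k=lambda i,x,y,w,h,f:cv2.resize(i[y:y+h,x:x+w],None,fx=f,fy=f,interpolation=cv2.INTER_CUBIC)
a=ctrl.get_image("scene")[...,::-1]
cv2.imwrite("pics/w6.png",np.hstack([k(im,264,190,100,75,4),np.vstack([k(a,405,190,100,75,4)])]))
up,y,n,M=face(-11.7);sp=np.array([.5686,.248,.085]);print(go(sp+n*.084,M),s["contact_force"])
E
```

```text
clock: 13.3
ee_pos: [0.5363, 0.2575, 0.1876]
tcp_rot: [0.102, 0.982, -0.016, 0.157]
contact_force: [-0.2, 0.4, -1.8]
finger_gap: 0.0233
grip_force: 49.9
(array([-0.0014, -0.0135,  0.1195]), array([-0.0003,  0.0007, -0.0009])) [-0.2267  0.4436 -1.8191]
```

View pics/w6.png

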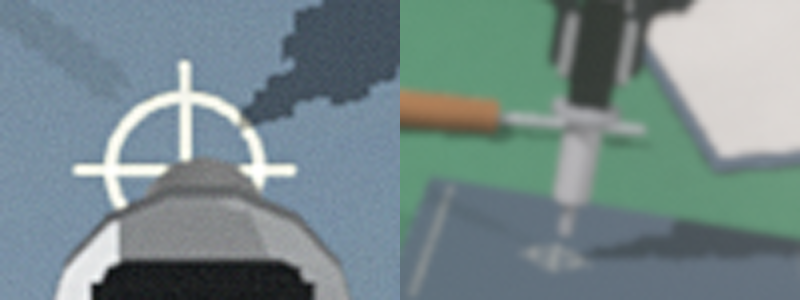

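The cross is at wrist (310.2,232.5) against the axis at 314.8, so I need about -2.8 mm in y, which matches the computed -0.0135. Descending gently.

```bash
python3 -m pendant '{"xyz":[[0,-0.013,0],[0,-0.013,0.02],[0,-0.013,0.04],[0,-0.013,0.06],[0,-0.013,0.07],[0,-0.013,0.07],[0,-0.013,0.07],[0,-0.013,0.07]],"rot":[[0,0,0],[0,0,0],[0,0,0],[0,0,0],[0,0,0],[0,0,0],[0,0,0],[0,0,0]],"jaw":[-1,-1,-1,-1,-1,-1,-1,-1]}' 50
cat > f.py <<'E'
from h import *
up,y,n,M=face(-11.7);sp=np.array([.5686,.248,.085]);F=[];P=[]
for i in range(6):
    ctrl.get_image("wrist");s=ctrl.get_state();F.append(s["contact_force"]@n);P.append(go(sp+n*.084,M)[0]*200)
print("Fn",np.mean(F),np.std(F),"remaining mm",np.mean(P,0))
E
python3 f.py
python3 -m pendant '{"xyz":[[0,0,0.01],[0,0,0.02],[0,0,0.03],[0,0,0.03],[0,0,0.03],[0,0,0.03],[0,0,0.03],[0,0,0.03]],"rot":[[0,0,0],[0,0,0],[0,0,0],[0,0,0],[0,0,0],[0,0,0],[0,0,0],[0,0,0]],"jaw":[-1,-1,-1,-1,-1,-1,-1,-1]}' 50
python3 f.py
```

```text
clock: 14.25
ee_pos: [0.5396, 0.2537, 0.1738]
tcp_rot: [0.102, 0.982, -0.017, 0.156]
contact_force: [-1.0, -0.0, -1.5]
finger_gap: 0.0233
grip_force: 50.1
Fn -0.6241825684815105 0.5344152627580461 remaining mm [-0.5629  0.2687  9.6289]
clock: 15.35
ee_pos: [0.5418, 0.2537, 0.1683]
tcp_rot: [0.102, 0.982, -0.016, 0.157]
contact_force: [-1.5, -0.2, 0.7]
finger_gap: 0.0237
grip_force: 50.2
Fn 1.0334767597101242 0.31202634982795735 remaining mm [-0.356  -0.0501  3.6852]
```

Force slope fits the spring (about 6 mm in). Adding 2 mm.

```bash
python3 -m pendant '{"xyz":[[0,0,0.005],[0,0,0.01],[0,0,0.01],[0,0,0.01],[0,0,0.01],[0,0,0.01],[0,0,0.01],[0,0,0.01]],"rot":[[0,0,0],[0,0,0],[0,0,0],[0,0,0],[0,0,0],[0,0,0],[0,0,0],[0,0,0]],"jaw":[-1,-1,-1,-1,-1,-1,-1,-1]}' 50
python3 f.py
python3 - <<'E'
from h import *
im=ctrl.get_image("wrist")[...,::-1];a=ctrl.get_image("scene")[...,::-1];b=ctrl.get_image("side")[...,::-1]
k=lambda i,x,y,w,h,f:cv2.resize(i[y:y+h,x:x+w],None,fx=f,fy=f,interpolation=cv2.INTER_CUBIC)
cv2.imwrite("pics/w7.png",np.vstack([np.hstack([k(im,264,190,100,75,4),k(a,405,200,100,75,4)]),np.hstack([k(b,225,130,100,75,4),k(b,310,300,100,75,4)])]))
E
```

```text
clock: 16.45
ee_pos: [0.5423, 0.2535, 0.1664]
tcp_rot: [0.102, 0.982, -0.016, 0.157]
contact_force: [-0.8, 0.7, 1.1]
finger_gap: 0.0231
grip_force: 50.3
Fn 1.1964121456420658 0.3803525771746796 remaining mm [-0.3856  0.0024  1.631 ]
```

View pics/w7.png

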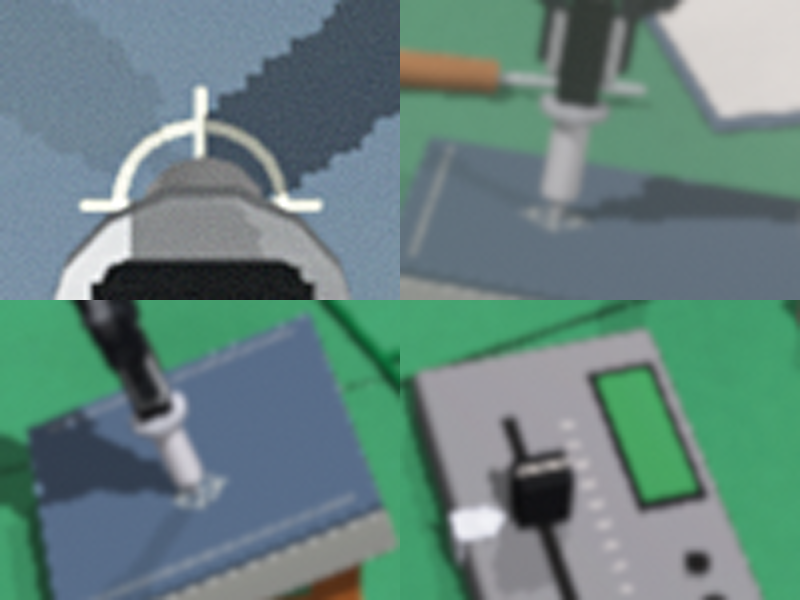

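The tip is on the cross: cross at wrist (314.3,241.2), tip expected at about (314,242). The spring force is about 2.9 N, and the slider is still level with the clip.

```bash
python3 -c "
from workcell import ctrl
print(ctrl.finish_job())"
```

```text
the job is handed in; nothing more can be done
None
```

I handed the job in at about 17 s (limit 54 s), but the hand-in gave no verdict: the slider is within about 1 mm of the index clip, and the gripper still holds the probe on the cross, square to the stone, pressed in an estimated 7–8 mm at about 2.9 N.

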